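# X-ray check of returned charging pucks

### The arm

A 6-joint arm with a two-finger parallel gripper is mounted at the origin on the work surface. World frame = base frame: x ahead of the robot, y to its left, z up, the work surface at z = 0. Lengths are in m, angles in rad, forces in N, time in s.
With the tool pointing down it reaches from about 0.325 to 0.9 m from the base axis. Payload 6.1 kg.
Tool frame: the origin (TCP) lies midway between the tips of the shut fingers; the grasp point (between the pads) lies 19 mm behind it; z points along the fingers, y is the line along which they close (so a half turn about z gives the same grasp; the last joint's range is limited). The gripper opens to 85 mm and grips with 20 to 120 N. Pads are 22 mm wide; open, the fingers measure 114 mm over their backs; the gripper's body (76 mm by 85 mm) begins 54 mm behind the grasp point. The pads swing forward as they close: fully open they stand 13 mm farther back than shut.
Start: joints at [1.223, 0.22, 1.526, -0, 1.395, -0.126], TCP at [0.137, 0.61, 0.231] pointing down, gripper open.
Joint ranges: [-2.98, 2.98], [-0.91, 2.08], [0.09, 2.57], [-1.24, 4.39], [0.2, 2.65], [-2.68, 2.68]. Speed limits (rad/s): [2.57, 2.57, 3.01, 3.14, 3.14, 3.14].

### API

Orientations are given as [roll, pitch, yaw] about the fixed x, y, z axes, in that order (R = Rz(yaw) Ry(pitch) Rx(roll)).
In Python, from plant import manip gives the robot as it stands. Calls block until the motion is done:
- manip.movep(position, orientation): joint-space move of the TCP to a pose.
- manip.move_l(position, feed=0.15, rotation=None, max_force=None): straight line of the TCP; rotation=None keeps the orientation; feed is the mean speed in m/s. With max_force (N) it stops when the force on the tool has changed by that much, and returns True; else False.
- manip.set_joints(angles): joint-space move.
- manip.gripper_to(opening, f_grip=None): finger opening in m; f_grip is the grip in N (None keeps the last); returns when the fingers have stopped.
- manip.hold(seconds).
- manip.inverse_kinematics(position, orientation): joint angles nearest the present ones, or None.
- manip.observe(): the state.
- manip.get_image(name): name is "side" or "top" or "wrist"; returns (picture, depth): 480x640x3 uint8, red, green, blue; 480x640 float32, m along the optical axis (not along the pixel's ray), 0 where there is no reading.
- manip.get_calibration(name): a dict with "intrinsics" (3x3 intrinsics, pixels), "world_from_camera" (4x4, takes a point from camera to world coordinates). Camera axes: x right, y down, z forward; pixel columns grow to the right and rows downward; lengths in m; the calibration is good to about 2 mm. The wrist camera is an equidistant fisheye: a pixel r from the principal point sees the ray r / f radians off the axis. A picture is of the moment at which its call begins: read the wrist's pose just before it. get_calibration takes no time and is no camera call; for the wrist camera it gives the pose at the moment of the call.
A pose or a line that the arm cannot do raises manip.Unreachable and nothing moves.
- manip.job_done(): hands the job in; it is judged then, once.
The state is a dict: "time_s": time; "q": joint angles; "joint_velocities": joint speeds; "joint_torque": joint torques, N m; "eef_pos": TCP position; "tcp_rot": TCP orientation; "ft_force": force on the tool from outside, world axes, zero at the start; "torque": the same for the moment, N m; "opening": finger opening in m; "grasp_force": force on a finger pad.
Only numpy, scipy, OpenCV 4.12 (cv2) and the standard library are available. Lean on these libraries where they do the work, as an engineer would, in place of code of your own. Each camera call takes 0.05 s, during which the arm holds its last target. There are 200 camera calls.

### The job

Stack all the charging pucks (three to five of them) flat on the scanner's round plate in one neat pile centred on the yellow ring, and put the yellow shield disc centred on top. Then push the key fully home in the console's key switch, turn it clockwise to on, and press the green start button all the way down; leave the key in, at on, and the pile still centred. Leave the other things on the bench where they are and do not knock the spray bottle over.

Things in the scene. Friction and masses are not known exactly. Their poses are not given: they have to be found in the camera images.
- puck0: Returned wireless-charging puck: flat black disc, 60 mm diameter, 10 mm thick, 50 to 100 g, blue circle on top; origin at the centre of its underside, z up. Three to five of the five are there, lying flat on the bench.
- puck1: Returned wireless-charging puck: flat black disc, 60 mm diameter, 10 mm thick, 50 to 100 g, blue circle on top; origin at the centre of its underside, z up. Three to five of the five are there, lying flat on the bench.
- puck2: Returned wireless-charging puck: flat black disc, 60 mm diameter, 10 mm thick, 50 to 100 g, blue circle on top; origin at the centre of its underside, z up. Three to five of the five are there, lying flat on the bench.
- puck3: Returned wireless-charging puck: flat black disc, 60 mm diameter, 10 mm thick, 50 to 100 g, blue circle on top; origin at the centre of its underside, z up. Three to five of the five are there, lying flat on the bench.
- puck4: Returned wireless-charging puck: flat black disc, 60 mm diameter, 10 mm thick, 50 to 100 g, blue circle on top; origin at the centre of its underside, z up. Three to five of the five are there, lying flat on the bench.
- shield: Yellow lead shield disc, 64 mm diameter, 12 mm thick, 0.28 to 0.46 kg, with a black round grip knob 24 mm in diameter and 26 mm tall standing on its centre; origin at the centre of its underside, z up.
- plate_centre (a point): Centre of the top of the round aluminium plate (112 mm diameter) on the grey X-ray scanner base (130 x 130 mm). The plate top is 24 mm above the bench; a dark spot with a yellow ring of 68 mm outer diameter is marked at its centre. z up. The scanner is fixed.
- key: Loose key, 40 g, first standing blade-down in the wooden dock. Red bow: 36 mm wide (key x), 8 mm thick (key y), 38 mm tall (z up). Origin: centre of the bow's underside, which is the shoulder that stops it. Brass blade hangs 22 mm below it, 13 mm (x) by 5 mm (y), its last 4 mm 10 x 3 mm. It fits either way round (half turn about z).
- dock: Wooden key dock, a fixed block 56 x 56 x 30 mm, origin at the centre of its underside. The key's blade stands in its slot with the bow resting on its top, bow width along the dock's x.
- keyhole (a point): Centre of the mouth of the key slot, on top of the round steel barrel (40 mm diameter, 26 mm tall) on the console, 86 mm above the bench. The slot is 16 mm long along this point's x, 7.5 mm wide along y, 26 mm deep; a key fully home has its bow resting on the barrel. The point turns with the barrel; z up.
- switch (a joint): Angle of the key switch barrel, rad: 0 off, growing clockwise seen from above to its stop at 1.05 (60 degrees), which is on. Friction (0.04 Nm) holds it where it is left. At off the slot points to the console's red dot, at on to the green dot. The key has play in the slot: it must turn up to about 0.2 rad more than the barrel.
- console: White control console, a fixed box 110 x 150 x 60 mm; origin at the centre of its underside, z up. The key barrel stands 35 mm from its middle along +y, the green start button 45 mm from it along -y.
- start_top (a point): Top centre of the green round start button (28 mm diameter, pressed straight down, 5 N, springs back) on the console.
- start (a joint): Travel of the start button, m: 0 up, 0.006 fully down.
- spray: White spray bottle with a red cap, a bystander, 52 mm diameter, 150 mm tall; origin at the centre of its underside.
- remote: Grey remote control, a bystander, 45 x 150 x 18 mm.
- marker: Yellow marker pen, a bystander, 100 mm long.
- driver: Screwdriver lying to the right of the robot, a bystander.
- adapter: Black power adapter, a bystander, 70 x 50 x 30 mm, near the robot.
- mug: Blue mug, a bystander, 76 mm diameter, 90 mm tall.

How it is judged:
By the outcome, as a careful person would: the job done as asked, in the order asked, and still so for the second after the job is handed in, with the robot touching nothing.
Of puck0, puck1, puck2, puck3, puck4 only 3 to 5 are there at a start; the rules pass over those that are not, and their reading is None.
At some moment in a run one of puck0, puck1, puck2, puck3, puck4 may be knocked a few centimetres aside while the robot is not near it.
It also fails if it takes over 210 s, if anything falls off the work surface, if the arm or the gripper's body presses on something with over 40 N, if the wrist force passes 120 N, or if a joint passes its speed limit or range.

## Working session

There is one attempt and no reset: what is moved stays moved. The work goes in short steps, each a Python script; the robot and the scene stay as the last script left them, time stands still between calls to the robot, and variables do not carry over. Pictures are saved under pics/ and viewed, at most 14 in all, crops included, and the job is handed in when it is done.

```bash
ls; mkdir -p pics
python3 - <<'E'
from plant import manip
import cv2,numpy as np
np.set_printoptions(precision=4,suppress=True)
for n in ("top","side"):
    im,d=manip.get_image(n); cv2.imwrite(f"pics/{n}0.png",im[...,::-1]); np.save(f"pics/{n}0.npy",d)
    print(manip.get_calibration(n))
print(manip.observe())
E
```

```text
pics
plant.py
{'intrinsics': array([[452.2953,   0.    , 323.7864],
       [  0.    , 452.2953, 244.4059],
       [  0.    ,   0.    ,   1.    ]]), 'world_from_camera': array([[ 0.03  , -0.9931,  0.1131,  0.4006],
       [-0.9995, -0.0308, -0.0054,  0.0457],
       [ 0.0089, -0.1128, -0.9936,  1.1355],
       [ 0.    ,  0.    ,  0.    ,  1.    ]])}
{'intrinsics': array([[435.8648,   0.    , 320.0528],
       [  0.    , 435.8648, 232.0433],
       [  0.    ,   0.    ,   1.    ]]), 'world_from_camera': array([[ 0.9419, -0.2326,  0.2424,  0.2827],
       [-0.3356, -0.6203,  0.709 , -0.7141],
       [-0.0146, -0.7491, -0.6623,  0.7752],
       [ 0.    ,  0.    ,  0.    ,  1.    ]])}
{'time_s': 0.1, 'q': array([ 1.2229,  0.2212,  1.5275,  0.    ,  1.3947, -0.1261]), 'joint_velocities': array([-0.0005, -0.001 , -0.003 ,  0.0017,  0.0003,  0.0008]), 'joint_torque': array([  0.0006, -49.8242, -39.0548,  -0.0001,   0.0056,   0.    ]), 'eef_pos': array([0.1373, 0.6092, 0.2303]), 'tcp_rot': array([-3.1398, -0.0002,  2.9198]), 'ft_force': array([-0.1372, -0.479 , -0.1018]), 'torque': array([-0.0049, -0.0397,  0.023 ]), 'grasp_force': 0.0, 'opening': 0.08556930137468105}
```

View pics/top0.png

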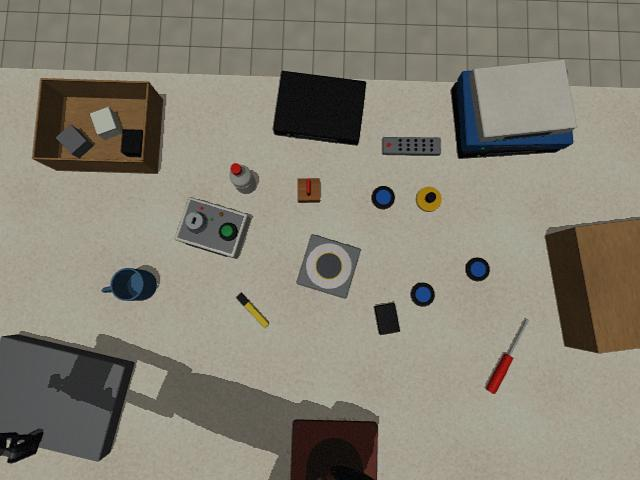

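View pics/side0.png

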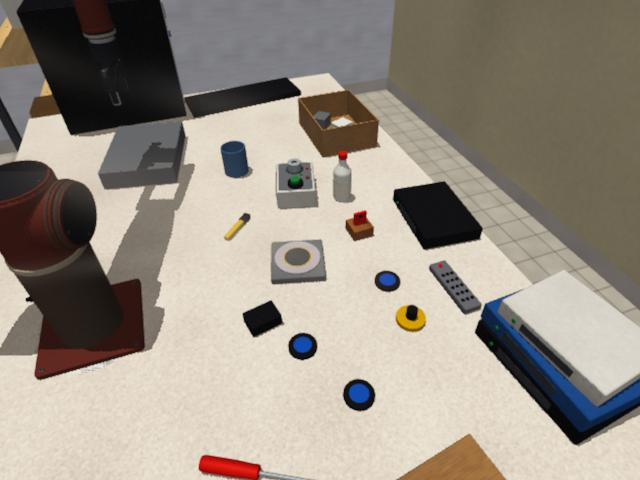

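The top view shows three pucks at (383,197), (423,294) and (478,269), with the shield at (429,199). The dock and key are at (309,188), the plate at (329,265), the barrel at (195,220) and the button at (228,231). The side view agrees: three pucks, and the spray bottle stands beside the console.

```bash
cat > h.py <<'E'
from plant import manip
import cv2,numpy as np
from scipy.spatial.transform import Rotation as R
np.set_printoptions(precision=4,suppress=True)
def ray(name,uv,cal):
    K=cal["intrinsics"];T=cal["world_from_camera"]
    x=(uv[0]-K[0,2])/K[0,0];y=(uv[1]-K[1,2])/K[1,1]
    if name=="wrist":
        r=np.hypot(x,y);s=np.sin(r)/r if r>1e-9 else 1
        d=np.array([x*s,y*s,np.cos(r)])
    else: d=np.array([x,y,1.])
    return T[:3,3],T[:3,:3]@d
def cast(name,uv,z,cal=None):
    o,d=ray(name,uv,cal or manip.get_calibration(name)); return (o+d*(z-o[2])/d[2])[:2]
def proj(name,p,cal):
    K=cal["intrinsics"];T=cal["world_from_camera"];c=T[:3,:3].T@(np.asarray(p,float)-T[:3,3])
    if name=="wrist":
        n=np.hypot(c[0],c[1]);f=np.arctan2(n,c[2])/max(n,1e-9);q=c[:2]*f
    else: q=c[:2]/c[2]
    return q*K[0,0]+K[:2,2]
def grab(name,save=None):
    cal=manip.get_calibration(name);im,d=manip.get_image(name)
    if save: cv2.imwrite(f"pics/{save}.png",im[...,::-1])
    return im,d,cal
HUE=dict(blue=((105,120,60),(130,255,255)),yellow=((20,120,90),(32,255,255)),red=((0,150,90),(6,255,255)),green=((45,120,40),(75,255,255)))
def mask(im,col): return cv2.inRange(cv2.cvtColor(im,cv2.COLOR_RGB2HSV),*HUE[col])
def outline(name,im,cal,col,z,minA=60):
    """contours of a colour cast to plane z: list of (centre, radius/rect) in world, via min enclosing circle"""
    out=[]
    for c in cv2.findContours(mask(im,col),cv2.RETR_EXTERNAL,cv2.CHAIN_APPROX_NONE)[0]:
        if cv2.contourArea(c)<minA: continue
        w=np.array([cast(name,p[0],z,cal) for p in c],np.float32)
        (x,y),(a,b),_=cv2.fitEllipse(w*1000)
        out.append((np.array([x,y])/1000,a/1000,b/1000,c.reshape(-1,2).mean(0)))
    return out
def down(yaw): return [np.pi,0,yaw]
E
python3 - <<'E'
from h import *
for n in ("top","side"):
    im=cv2.imread(f"pics/{n}0.png")[...,::-1];cal=manip.get_calibration(n)
    for col,z in (("blue",.01),("yellow",.012),("yellow",.024),("green",.066),("red",.068)):
        for o in outline(n,im,cal,col,z,40): print(n,col,z,o[0],"%.3f %.3f"%o[1:3],o[3])
cal=manip.get_calibration("top")
for nm,uv,z in (("plate",(329,265),.024),("barrel",(195,220),.086),("dock",(309,190),.03),("spray",(240,175),.1),("mug",(133,285),.09)): print(nm,cast("top",uv,z,cal))
E
```

```text
top blue 0.01 [ 0.4126 -0.2089] 0.036 0.038 [422.5476 293.9762]
top blue 0.01 [ 0.4792 -0.3468] 0.036 0.037 [477.8049 268.8049]
top blue 0.01 [ 0.6553 -0.107 ] 0.037 0.037 [383.     196.5714]
top blue 0.01 [ 0.5999 -0.1236] 0.326 0.656 [500.9475 125.7652]
top yellow 0.012 [0.3506 0.2005] 0.016 0.103 [256.0926 314.2037]
top yellow 0.012 [0.4761 0.0267] 0.065 0.066 [328.4211 265.4868]
top yellow 0.012 [ 0.6536 -0.2224] 0.060 0.062 [428.5294 198.5294]
top yellow 0.024 [0.3511 0.1988] 0.015 0.102 [256.0926 314.2037]
top yellow 0.024 [0.4753 0.0269] 0.065 0.065 [328.4211 265.4868]
top yellow 0.024 [ 0.6509 -0.2195] 0.060 0.061 [428.5294 198.5294]
top green 0.066 [0.5482 0.2725] 0.027 0.027 [226.5312 230.5312]
top red 0.068 [ 0.2312 -0.3734] 0.021 0.119 [499.4767 373.9767]
top red 0.068 [0.701  0.2592] 0.023 0.024 [235.1786 168.0714]
side blue 0.01 [ 0.4784 -0.3469] 0.038 0.039 [358.7368 392.7544]
side blue 0.01 [ 0.4115 -0.2092] 0.038 0.039 [302.02 344.06]
side blue 0.01 [ 0.9166 -0.3792] 0.231 0.347 [555.4027 369.7743]
side blue 0.01 [ 0.6547 -0.1076] 0.038 0.039 [387.0238 279.0238]
side blue 0.01 [0.4292 0.6014] 0.073 0.126 [231.837  151.6304]
side yellow 0.012 [ 0.6501 -0.2286] 0.060 0.066 [410.5192 317.8462]
side yellow 0.012 [0.3533 0.1999] 0.018 0.103 [233.6444 228.9333]
side yellow 0.024 [ 0.6443 -0.2363] 0.059 0.065 [410.5192 317.8462]
side yellow 0.024 [0.3522 0.1855] 0.018 0.101 [233.6444 228.9333]
side green 0.066 [0.5496 0.2818] 0.027 0.038 [294.64 180.04]
side red 0.068 [ 0.2281 -0.4177] 0.025 0.116 [229.3451 467.4437]
side red 0.068 [-0.032  -0.1237] 0.046 0.195 [ 77.165  357.4369]
side red 0.068 [0.6543 0.0606] 0.030 0.055 [359.5    217.5238]
side red 0.068 [0.7249 0.356 ] 0.026 0.051 [342.1154 154.6923]
plate [0.4764 0.0253]
barrel [0.5682 0.3434]
dock [0.6617 0.0806]
spray [0.6758 0.2411]
mug [0.4122 0.4748]
```

```bash
cat >> h.py <<'E'
def wrap(a): return (a+np.pi/2)%np.pi-np.pi/2
def to(x,y,z,phi):
    """fast move; finger line at angle phi, taking the half turn nearest joint-6 zero"""
    q1=np.arctan2(y,x); d=wrap(phi-q1); manip.movep([x,y,z],down(q1+d+np.pi/2))
def st(*a):
    o=manip.observe(); print(*a,"t%.1f"%o["time_s"],"p",o["eef_pos"],"F",o["ft_force"],"op %.4f g %.1f"%(o["opening"],o["grasp_force"])); return o
E
python3 - <<'E'
from h import *
x,y=.412,-.209; phi=np.radians(29)
manip.gripper_to(.072,40)
to(x,y,.10,phi); st("above")
im,d,cal=grab("wrist","w1"); print([ (o[0],o[1:3],o[3]) for o in outline("wrist",im,cal,"blue",.01,150)])
manip.move_l([x,y,.02],.12)
print(manip.move_l([x,y,-.012],.02,max_force=4)); o=st("touch")
E
```

```text
above t3.5 p [ 0.4124 -0.2086  0.1001] F [ 0.0568 -0.088  -0.7018] op 0.0718 g 0.0
[(array([ 0.4728, -0.3346]), (0.009171001434326172, 0.027468330383300783), array([312.5   , 408.4853])), (array([ 0.6541, -0.1082]), (0.03835546112060547, 0.03879127502441406), array([618.6327, 277.5408])), (array([ 0.4103, -0.2101]), (0.03779978561401367, 0.03794734573364258), array([320.0437, 247.0312]))]
True
touch t5.6 p [ 0.4119 -0.2089 -0.0083] F [-1.424   0.8105  5.839 ] op 0.0720 g 2.9
```

View pics/w1.png

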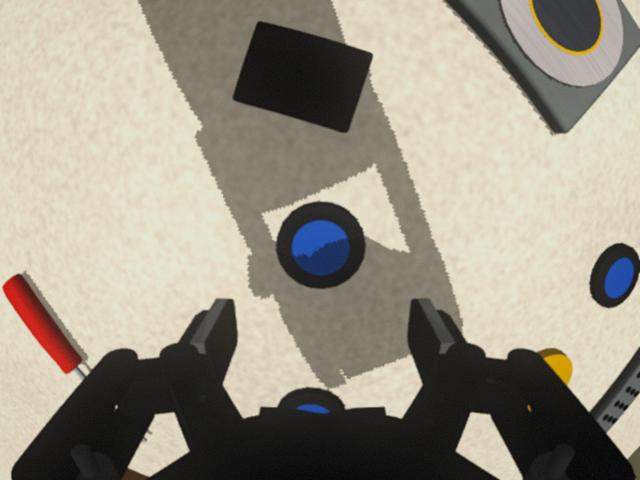

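The wrist view shows the puck at (320,247), clear between the fingers, with the adapter at (303,78). The fingertips touch the bench at TCP z = -8.3 mm.

Run:
```python
from h import *
x,y=.4115,-.2092; phi=np.radians(29)
manip.move_l([x,y,-.0042],.05)
manip.gripper_to(.05,30); st("grip")
manip.move_l([x,y,.16],.2); st("lift")
for dx,dy in ((-.05,-.05),(0,-.08)):
    to(.4753+dx,.0269+dy,.16,phi); manip.hold(.2)
    im,d,cal=grab("wrist",f"w2{dx}")
    print([(o[0],o[1:3],o[3]) for o in outline("wrist",im,cal,"yellow",.024,150)])
st()
```

```text
grip t6.1 p [ 0.4115 -0.2092 -0.0039] F [-0.9468 -0.189   5.2959] op 0.0586 g 31.2
lift t7.1 p [ 0.4107 -0.2086  0.1586] F [-0.1448 -0.1437 -1.2993] op 0.0587 g 32.3
[(array([0.4736, 0.0255]), (0.06665484619140626, 0.06686669921875), array([408.0847, 203.0678]))]
[(array([0.4737, 0.0256]), (0.06647947692871094, 0.06679682922363281), array([373.0398, 140.4024]))]
t8.7 p [ 0.4746 -0.0528  0.1598] F [ 0.3095  0.0805 -1.5756] op 0.0584 g 32.3
```

View pics/w2-0.05.png

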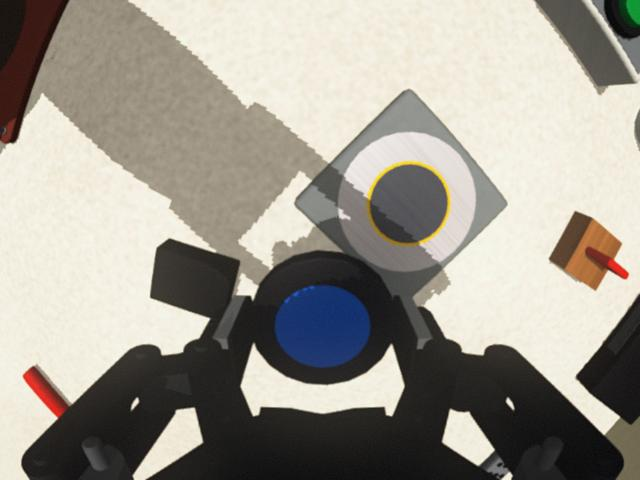

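The wrist view shows the puck held level at (322,325) and the yellow ring at (408,203). I'll look again with the wrist turned, which cancels the camera's mounting bias.

Run:
```python
from h import *
for deg,dx,dy in ((-61,-.06,0),(-61,0,-.06),(80,0,-.06)):
    to(.475+dx,.0262+dy,.16,np.radians(deg)); manip.hold(.2)
    im,d,cal=grab("wrist",f"w3{deg}{dx}")
    print(deg,"rot",manip.observe()["tcp_rot"][2],[(o[0],o[1:3],o[3]) for o in outline("wrist",im,cal,"yellow",.024,150) if abs(o[1]-.066)<.003])
st()
```

```text
-61 rot 0.5061419442183261 [(array([0.4736, 0.0255]), (0.06678565216064453, 0.06702349853515625), array([360.7751, 161.2169]))]
-61 rot 0.5070730261673879 [(array([0.4736, 0.0256]), (0.06653617095947266, 0.06674570465087891), array([256.0289, 191.4463]))]
80 rot 2.9669075398680356 [(array([0.4737, 0.0256]), (0.06674384307861328, 0.06692044067382813), array([396.4873, 214.6525]))]
t13.5 p [ 0.475  -0.0338  0.16  ] F [-0.4583  0.4122 -0.8647] op 0.0584 g 32.3
```

```bash
cat >> h.py <<'E'
C=np.array([.4736,.0255])
def place(level_z,phi,resq=False):
    """puck held with tcp 4.2 mm below its underside plane; set it on z=level_z at C"""
    to(*C,level_z+.06,phi)
    manip.move_l([*C,level_z+.006],.12); 
    hit=manip.move_l([*C,level_z-.0075],.02,max_force=4); st("placed",hit)
    manip.gripper_to(.072)
    if resq:
        manip.move_l([*C,level_z+.03],.15); to(*C,level_z+.03,phi+np.pi/2)
        manip.move_l([*C,level_z-.0035],.1); manip.gripper_to(.05,20); st("resq"); manip.gripper_to(.072)
    manip.move_l([*C,level_z+.08],.2)
def look(xy,z=.16,back=.06,zt=.01):
    """wrist look at a blue disc near xy"""
    r=np.linalg.norm(xy); b=np.array(xy)*(1-back/r); to(*b,z,np.arctan2(xy[1],xy[0])+np.pi/2); manip.hold(.2)
    im,d,cal=grab("wrist")
    c=[o for o in outline("wrist",im,cal,"blue",zt,150) if abs(o[1]-.037)<.004 and abs(o[2]-.037)<.004]
    return min(c,key=lambda o:np.linalg.norm(o[0]-xy)) if c else None
E
python3 - <<'E'
from h import *
place(.024,np.radians(29),True)
o=look(C,zt=.034); print(o)
im,d,cal=grab("top")
print([ (o[0],o[1:3]) for o in outline("top",im,cal,"blue",.01,40)])
st()
E
```

```text
placed True t15.6 p [0.4738 0.0255 0.0201] F [-1.0632  0.1735  6.3147] op 0.0585 g 32.8
resq t18.4 p [0.4744 0.0254 0.0214] F [ 0.0435 -0.0414  3.2755] op 0.0589 g 21.9
(array([0.4727, 0.0251]), 0.03748337173461914, 0.03770304489135742, array([322.8188, 150.1946]))
[(array([ 0.4793, -0.3466]), (0.03660306930541992, 0.03742028045654297)), (array([ 0.6552, -0.1069]), (0.036812255859375, 0.03718081665039062)), (array([ 0.6054, -0.1305]), (0.32068817138671873, 0.6380848999023437))]
t20.1 p [0.4135 0.0223 0.159 ] F [-0.514  -0.2354 -0.2024] op 0.0720 g 0.0
```

```bash
cat >> h.py <<'E'
def pick(xy):
    o=look(np.array(xy)); 
    if o is None: raise SystemExit("lost")
    p=o[0]; print("puck",p); phi=np.arctan2(p[1],p[0])+np.radians(20)
    for k,f in ((np.pi/2,20),(0,30)):
        to(*p,.05,phi+k); manip.move_l([*p,-.0042],.1); manip.gripper_to(.05,f)
        if k: manip.gripper_to(.072); manip.move_l([*p,.03],.15)
    s=st("grip"); manip.move_l([*p,.14],.2); 
    assert manip.observe()["opening"]>.055
    return phi
E
python3 - <<'E'
from h import *
phi=pick((.478,-.347)); q=np.arctan2(C[1],C[0])
place(.034,q+np.radians(20))
o=look(C,zt=.044); print(o); st()
E
```

```text
puck [ 0.477  -0.3478]
grip t26.1 p [ 0.4779 -0.3486 -0.0029] F [ 0.265  -0.6786  4.6417] op 0.0586 g 32.6
placed True t29.5 p [0.474  0.0255 0.031 ] F [-0.6822  0.429   5.0068] op 0.0587 g 32.8
(array([0.4747, 0.025 ]), 0.0366917610168457, 0.037191112518310546, array([322.8013, 148.7351]))
t32.3 p [0.4137 0.0223 0.1599] F [-0.5207 -0.3643  0.1074] op 0.0719 g 0.0
```

Run:
```python
from h import *
phi=pick((.6535,-.108)); q=np.arctan2(C[1],C[0])
place(.044,q+np.radians(20))
o=look(C,zt=.054); print(o)
im,d,cal=grab("top","t2"); print([ (o[0],o[1:3]) for o in outline("top",im,cal,"blue",.01,40)])
S=np.array([.651,-.224]); to(*(S*.9),.18,np.arctan2(S[1],S[0])+np.pi/2); manip.hold(.2)
im,d,cal=grab("wrist","w5"); print([(o[0],o[1:3],o[3]) for o in outline("wrist",im,cal,"yellow",.012,150)]); st()
```

```text
puck [ 0.6534 -0.1083]
grip t38.0 p [ 0.6539 -0.1084 -0.0036] F [ 0.3294 -0.5022  1.4402] op 0.0588 g 32.6
placed True t40.9 p [0.4737 0.0255 0.0402] F [-1.8681  0.2315  6.0619] op 0.0585 g 33.0
(array([0.4767, 0.0247]), 0.03671438217163086, 0.03700172805786133, array([323.3567, 146.3121]))
[(array([ 0.5973, -0.1207]), (0.3283989868164062, 0.6634805297851563))]
[(array([ 0.6523, -0.2244]), (0.061657421112060545, 0.06226656723022461), array([322.464 , 135.1802]))]
t45.0 p [ 0.5859 -0.2005  0.1805] F [0.2194 1.1305 0.1372] op 0.0723 g 0.0
```

View pics/w5.png

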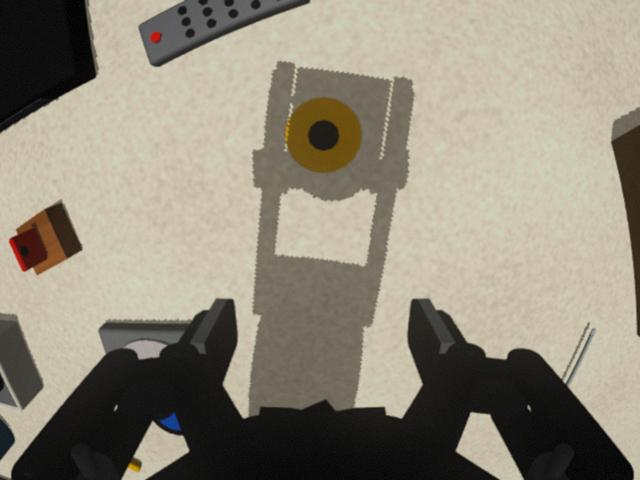

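The wrist view shows the shield at (323,135). The pile's top puck reads about 3 mm off, so I'll check it in the fixed views while the arm is away.

Run:
```python
from h import *
for n in ("top","side"):
    im,d,cal=grab(n,n+"3")
    for o in outline(n,im,cal,"blue",.054,40):
        if o[2]<.05: print(n,o[0],o[1:3],o[3]); c=o[3]
    u,v=int(c[0]),int(c[1]); k=140
    if n=="side":
        a=im[v-50:v+50,u-60:u+60]; cv2.imwrite("pics/pile.png",cv2.resize(a,None,fx=5,fy=5,interpolation=cv2.INTER_CUBIC)[...,::-1])
```

```text
top [0.4311 0.0316] (0.034041954040527345, 0.038709362030029296) [326.1778 282.9333]
top [0.4781 0.0259] (0.03550037384033203, 0.03809807968139649) [328.8837 263.3488]
side [0.427  0.0103] (0.03201605987548828, 0.03331576919555664) [279.1143 256.3714]
side [0.4774 0.0209] (0.02830577278137207, 0.03731210708618164) [297.8182 248.3333]
```

View pics/pile.png

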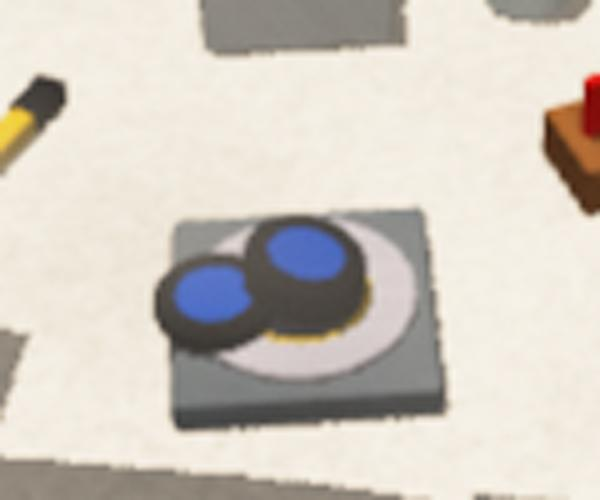

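The side crop shows one puck displaced toward the robot at about (215,292) in the crop, and another near the ring centre at (305,250). I need depth to tell how they lie.

Run:
```python
from h import *
to(.40,.0,.20,np.radians(90)); manip.hold(.2)
im,d,cal=grab("wrist","w6"); st()
K=cal["intrinsics"];T=cal["world_from_camera"]
def pt(u,v):
    o,r=ray("wrist",(u,v),cal); rc=T[:3,:3].T@r; return o+r*d[v,u]/rc[2]
for o in outline("wrist",im,cal,"blue",.04,100):
    c=o[3].astype(int); print(c,o[0],o[1:3])
    m=mask(im,"blue"); ys,xs=np.nonzero(m); s=(np.hypot(xs-c[0],ys-c[1])<45)&(d[ys,xs]>0)
    P=np.array([pt(u,v) for u,v in zip(xs[s],ys[s])]); print("n",len(P),P.mean(0))
    c0=P.mean(0); n=np.linalg.svd(P-c0)[2][2]; print("normal",n*np.sign(n[2]))
a=im[max(0,c[1]-110):c[1]+110,max(0,c[0]-140):c[0]+140]
cv2.imwrite("pics/w6c.png",cv2.resize(a,None,fx=2.6,fy=2.6)[...,::-1])
```

```text
t46.5 p [ 0.4005 -0.0005  0.2   ] F [0.0545 0.1674 0.448 ] op 0.0719 g 0.0
[285 184] [0.4305 0.0298] (0.03425669860839844, 0.037253662109375)
n 1832 [0.4361 0.0295 0.0382]
normal [-0.406   0.0369  0.9131]
[288 128] [0.4768 0.026 ] (0.03821099853515625, 0.039367691040039066)
n 2044 [0.4735 0.0254 0.0495]
normal [-0.1868  0.0376  0.9817]
```

View pics/w6c.png

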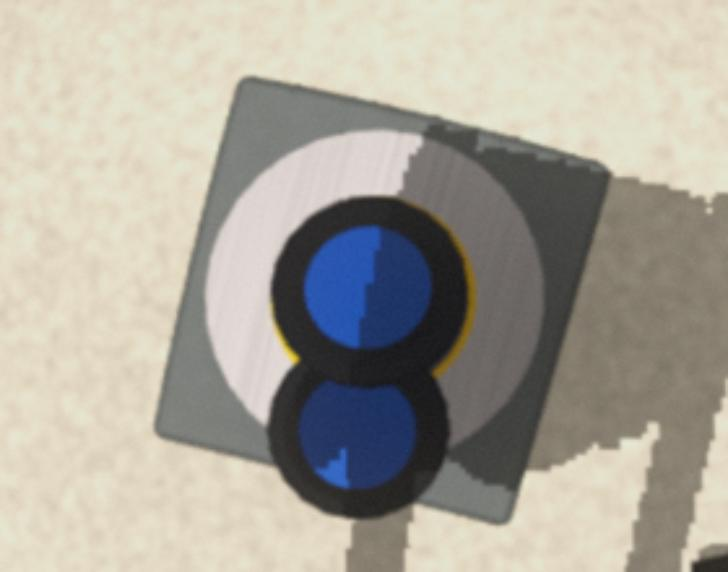

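The wrist crop shows a puck shifted toward the robot, partly tucked under the central one, and both may be tilted. I'll fit each blue face separately.

```bash
cat >> h.py <<'E'
def faces(im,d,cal,near=C,name="wrist",rng=.12):
    """plane fit of each blue face: centroid, normal, residual"""
    T=cal["world_from_camera"];K=cal["intrinsics"];out=[]
    n,lab,sts,cen=cv2.connectedComponentsWithStats(cv2.erode(mask(im,"blue"),np.ones((5,5))))
    for i in range(1,n):
        if sts[i,4]<100: continue
        ys,xs=np.nonzero((lab==i)&(d>0)); P=[]
        for u,v in zip(xs,ys):
            o,r=ray(name,(u,v),cal); P.append(o+r*d[v,u]/(T[:3,2]@r))
        P=np.array(P)
        if len(P)<50 or np.linalg.norm(P.mean(0)[:2]-near)>rng: continue
        c=P.mean(0); s,V=np.linalg.svd(P-c,full_matrices=False)[1:]; m=V[2]*np.sign(V[2][2])
        print("face",cen[i].round(),"n",len(P),"c",c,"normal",m,"rms %.4f"%(s[2]/len(P)**.5)); out.append((c,m))
    return out
E
python3 - <<'E'
from h import *
im,d,cal=grab("wrist"); faces(im,d,cal)
T=cal["world_from_camera"]
for xy in ((.50,.07),(.4736,-.02),(.53,.0255)):
    u,v=proj("wrist",[*xy,.024],cal).round().astype(int); o,r=ray("wrist",(u,v),cal); print(o+r*d[v,u]/(T[:3,2]@r))
E
```

```text
face [289. 128.] n 1478 c [0.4767 0.0249 0.0511] normal [ 0.2257 -0.019   0.974 ] rms 0.0007
face [285. 184.] n 1155 c [0.4299 0.0303 0.0345] normal [ 0.0014 -0.0006  1.    ] rms 0.0007
[0.5002 0.07   0.0247]
[ 0.4733 -0.0201  0.0239]
[0.5309 0.0257 0.0184]
```

The displaced puck lies flat on the plate: it is the bottom one, knocked toward the robot. The other two lean on it, tilted 13°. I'll pull it out horizontally with the fingers along y, then look.

Run:
```python
from h import *
x,y=.4270,.0303; ph=np.radians(90)
to(x,y,.10,ph); manip.move_l([x,y,.0200],.08); manip.gripper_to(.05,30); st("grip")
manip.move_l([x-.040,y,.0203],.05); manip.move_l([x-.040,y,.16],.15); st("up")
manip.move_l([.36,-.05,.19],.2); manip.hold(.2)
im,d,cal=grab("wrist","w7"); faces(im,d,cal)
```

```text
grip t50.5 p [0.4277 0.0303 0.0209] F [-1.7879  0.9815  4.5165] op 0.0585 g 31.2
up t52.5 p [0.3863 0.0304 0.1589] F [-0.5283 -0.2433 -0.9134] op 0.0585 g 32.3
```

View pics/w7.png

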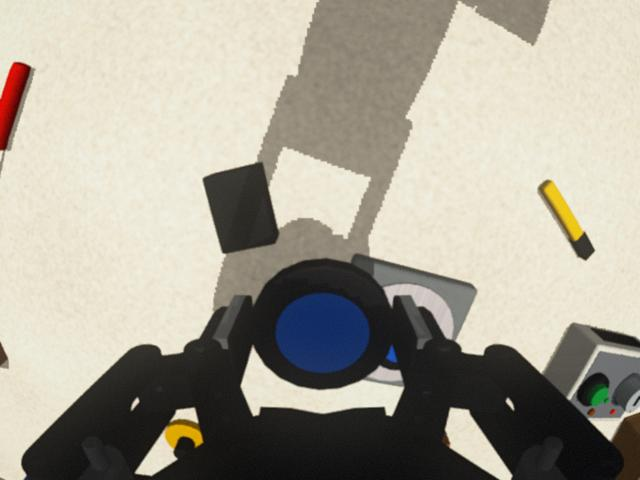

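Puck 1 is held, and the pile is hidden by the hand. I'll set it down on free bench, square up the two-puck pile with crossed squeezes, and look.

Run:
```python
from h import *
p=[.53,-.12]; ph=np.arctan2(p[1],p[0])
to(*p,.06,ph); manip.move_l([*p,.003],.12); manip.move_l([*p,-.009],.02,max_force=4); manip.gripper_to(.072); manip.move_l([*p,.08],.2)
b=C*(1-.06/np.linalg.norm(C)); to(*b,.16,np.arctan2(C[1],C[0])+np.pi/2); manip.hold(.2)
im,d,cal=grab("wrist"); f=faces(im,d,cal,rng=.06); st()
c=f[0][0]
if f[0][1][2]>.99 and np.linalg.norm(c[:2]-C)<.012:
    manip.gripper_to(.083)
    for k in (20,110,20):
        ph=np.arctan2(*C[::-1])+np.radians(k)
        to(*C,.08,ph); manip.move_l([*C,.024-.0035],.08); manip.gripper_to(.05,25); st("sq"); manip.gripper_to(.083); manip.move_l([*C,.08],.15)
    to(*b,.16,np.arctan2(C[1],C[0])+np.pi/2); manip.hold(.2)
    im,d,cal=grab("wrist","w8"); faces(im,d,cal,rng=.06); st()
    a,_,cal=grab("side"); cv2.imwrite("pics/pile2.png",cv2.resize(a[200:300,240:360],None,fx=5,fy=5,interpolation=cv2.INTER_CUBIC)[...,::-1])
```

```text
face [323. 153.] n 1936 c [0.4715 0.0242 0.0445] normal [-0.0057 -0.0028  1.    ] rms 0.0007
t58.5 p [0.4137 0.022  0.1598] F [-0.5563  0.463  -0.3339] op 0.0720 g 0.0
sq t61.7 p [0.4741 0.0254 0.0213] F [-1.3202 -0.7441  5.9105] op 0.0591 g 26.7
sq t65.2 p [0.4743 0.0254 0.0214] F [-0.5224  0.6097  5.9166] op 0.0590 g 26.9
sq t68.8 p [0.4743 0.0254 0.0213] F [-1.575   1.2062  6.0889] op 0.0592 g 26.9
face [322. 151.] n 1950 c [0.473  0.0252 0.0445] normal [-0.0017 -0.0014  1.    ] rms 0.0007
t71.6 p [0.4137 0.0223 0.1599] F [-0.0988  0.8401 -0.4336] op 0.0825 g 0.0
```

View pics/pile2.png

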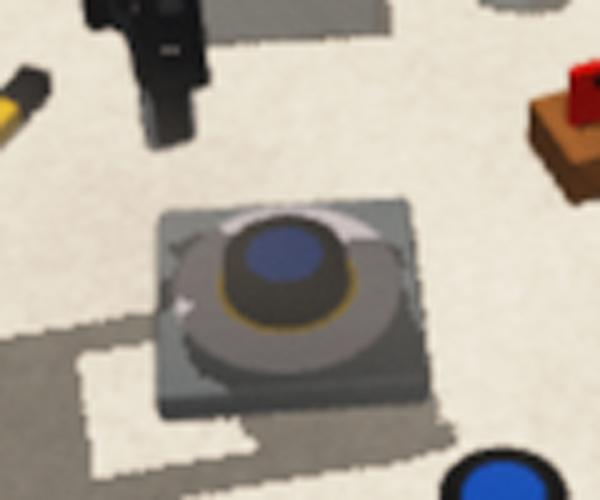

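The side crop shows a neat two-puck pile inside the yellow ring at (288,270). Next come the third puck and the shield.

```bash
cat > s.py <<'E'
from h import *
q=np.arctan2(C[1],C[0])
manip.gripper_to(.072)
pick((.53,-.12)); place(.044,q+np.radians(20))
b=C*(1-.06/np.linalg.norm(C)); to(*b,.17,q+np.pi/2); manip.hold(.2)
im,d,cal=grab("wrist"); f=faces(im,d,cal,rng=.08); st()
assert len(f)==1 and f[0][1][2]>.995 and np.linalg.norm(f[0][0][:2]-C)<.003
S=np.array([.652,-.2244]); phS=np.arctan2(S[1],S[0]); manip.gripper_to(.045)
for k in (np.pi/2,0):
    to(*S,.09,phS+k); manip.move_l([*S,.0155],.1); manip.gripper_to(.01,20 if k else 60); st("knob")
    if k: manip.gripper_to(.045); manip.move_l([*S,.06],.15)
manip.move_l([*S,.16],.2); st("lift")
E
python3 s.py
```

```text
puck [ 0.5284 -0.1248]
grip t77.3 p [ 0.5294 -0.1252 -0.0029] F [-0.9651  0.848   5.525 ] op 0.0584 g 32.5
placed True t80.0 p [0.474  0.0255 0.041 ] F [-0.7166 -0.4324  6.4373] op 0.0582 g 32.8
face [322. 152.] n 1942 c [0.4727 0.0252 0.0545] normal [-0.0003 -0.0002  1.    ] rms 0.0007
t82.8 p [0.4137 0.0223 0.1699] F [-0.2757 -0.6375  0.1078] op 0.0718 g 0.0
knob t85.7 p [ 0.6529 -0.2247  0.0168] F [0.437  1.1895 3.6906] op 0.0231 g 20.0
knob t89.1 p [ 0.653  -0.2248  0.017 ] F [-0.135   0.7078  5.5945] op 0.0218 g 59.0
lift t90.0 p [ 0.6507 -0.2238  0.1577] F [-0.2992 -0.3198 -3.4387] op 0.0219 g 58.9
```

Run:
```python
from h import *
q=np.arctan2(C[1],C[0])
im,d,cal=grab("top"); B=[o for o in outline("top",im,cal,"blue",.054,40) if o[2]<.06]; print([(o[0],o[1:3]) for o in B])
assert len(B)==1
to(*C,.15,q+np.radians(20)); manip.move_l([*C,.078],.12); print(manip.move_l([*C,.064],.02,max_force=4)); st("placed")
manip.gripper_to(.045); manip.move_l([*C,.16],.2)
b=C*(1-.07/np.linalg.norm(C)); to(*b,.20,q+np.pi/2); manip.hold(.2)
im,d,cal=grab("wrist","w9"); print([(o[0],o[1:3],o[3]) for o in outline("wrist",im,cal,"yellow",.066,150)])
D=np.array([.66,.08]); to(*(D*.86),.2,np.arctan2(D[1],D[0])+np.pi/2); manip.hold(.2)
im,d,cal=grab("wrist","w10"); np.save("pics/w10.npy",d); np.savez("pics/w10cal",**cal); st()
a,_,cal=grab("side"); cv2.imwrite("pics/pile3.png",cv2.resize(a[200:300,240:360],None,fx=4,fy=4,interpolation=cv2.INTER_CUBIC)[...,::-1])
c=im[0:300,160:480]; p=cv2.imread("pics/pile3.png"); c=cv2.resize(c,(320,300))[...,::-1]; out=np.zeros((400,800,3),np.uint8); out[:,:480]=p; out[:300,480:]=c; cv2.imwrite("pics/m1.png",out)
```

```text
[(array([0.4742, 0.0261]), (0.03716723251342773, 0.038473190307617186)), (array([ 0.8077, -0.5541]), (0.027453372955322266, 0.040117271423339845))]Traceback (most recent call last):
  File "<stdin>", line 4, in <module>
AssertionError
```

The pile is fine at (0.4742, 0.0261). The second hit is the far blue folder, so the assert was too strict.

Run:
```python
from h import *
q=np.arctan2(C[1],C[0])
to(*C,.15,q+np.radians(20)); manip.move_l([*C,.078],.12); print(manip.move_l([*C,.064],.02,max_force=4)); st("placed")
manip.gripper_to(.045); manip.move_l([*C,.16],.2)
b=C*(1-.07/np.linalg.norm(C)); to(*b,.20,q+np.pi/2); manip.hold(.2)
im,d,cal=grab("wrist","w9"); print([(o[0],o[1:3],o[3]) for o in outline("wrist",im,cal,"yellow",.066,150)])
D=np.array([.66,.08]); to(*(D*.86),.2,np.arctan2(D[1],D[0])+np.pi/2); manip.hold(.2)
im,d,cal=grab("wrist","w10"); np.savez("pics/w10cal",d=d,**cal); st()
a,_,cal=grab("side"); out=np.zeros((400,800,3),np.uint8); out[:,:480]=cv2.resize(a[200:300,240:360],None,fx=4,fy=4,interpolation=cv2.INTER_CUBIC)[...,::-1]
out[:300,480:]=im[0:300,160:480,::-1]; cv2.imwrite("pics/m1.png",out)
```

```text
True
placed t92.4 p [0.4741 0.0254 0.071 ] F [-1.2563 -0.4502  4.803 ] op 0.0222 g 59.6
[(array([0.3716, 0.1696]), (0.01826629638671875, 0.08140631866455078), array([146.7615, 255.4462])), (array([0.4726, 0.0254]), (0.0616126708984375, 0.06206072998046875), array([322.2541, 137.5492]))]
t96.2 p [0.567  0.0684 0.2007] F [-0.606  -0.1944  0.0819] op 0.0450 g 0.0
```

View pics/m1.png

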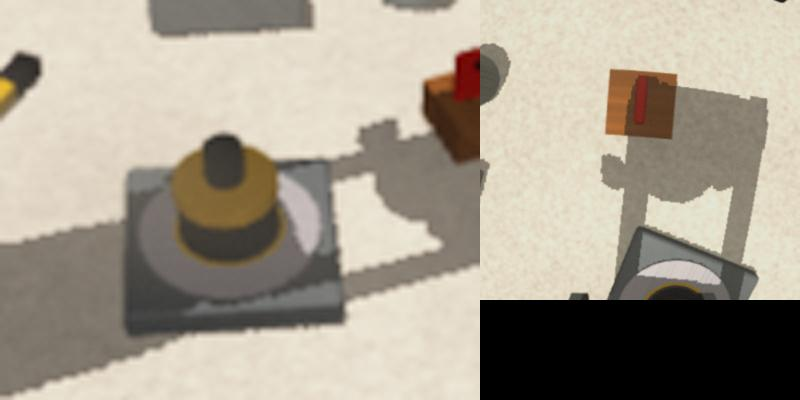

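The shield sits centred on the pile, measured at (0.4726, 0.0254). The key and dock appear on the right at about (641,100). Next I'll put the camera directly above the keyhole, then above the key.

```bash
cat >> h.py <<'E'
def above(p,z,phi):
    """put wrist camera vertically over p (xy) with tcp at height z"""
    o=manip.observe(); T=manip.get_calibration("wrist")["world_from_camera"]
    Rt=R.from_euler("xyz",o["tcp_rot"]).as_matrix(); off=Rt.T@(T[:3,3]-o["eef_pos"])
    q1=np.arctan2(p[1],p[0])
    x=np.array(p,float)
    for _ in range(5):
        q1=np.arctan2(x[1],x[0]); yaw=q1+wrap(phi-q1)+np.pi/2
        x=np.array(p)-(R.from_euler("xyz",down(yaw)).as_matrix()@off)[:2]
    to(*x,z,phi); manip.hold(.25)
E
python3 - <<'E'
from h import *
out=np.zeros((400,800,3),np.uint8)
for i,(nm,p,z) in enumerate((("kh",(.568,.343),.22),("key",(.66,.08),.18))):
    above(p,z,np.arctan2(p[1],p[0])+np.pi/2); im,d,cal=grab("wrist","w_"+nm); np.savez("pics/"+nm,im=im,d=d,**cal)
    u,v=proj("wrist",[*p,.086 if i==0 else .068],cal).astype(int); st(nm,u,v,cal["world_from_camera"][:3,3])
    out[:,400*i:400*i+400]=cv2.resize(im[max(v-80,0):,max(u-80,0):][:160,:160],(400,400),interpolation=cv2.INTER_CUBIC)[...,::-1]
cv2.imwrite("pics/m2.png",out)
print([(o[0],o[1:3],o[3]) for o in outline("wrist",im,cal,"red",.068,50)])
E
```

```text
kh 321 314 [0.441  0.2668 0.3625] t99.2 p [0.5057 0.3053 0.22  ] F [ 0.905   0.4147 -0.2846] op 0.0450 g 0.0
key 319 330 [0.5103 0.0635 0.3228] t100.5 p [0.5852 0.0726 0.1802] F [0.7926 0.8762 0.0357] op 0.0453 g 0.0
[(array([0.6597, 0.0809]), (0.007228093147277832, 0.0395921745300293), array([320.7126, 329.8621]))]
```

View pics/m2.png

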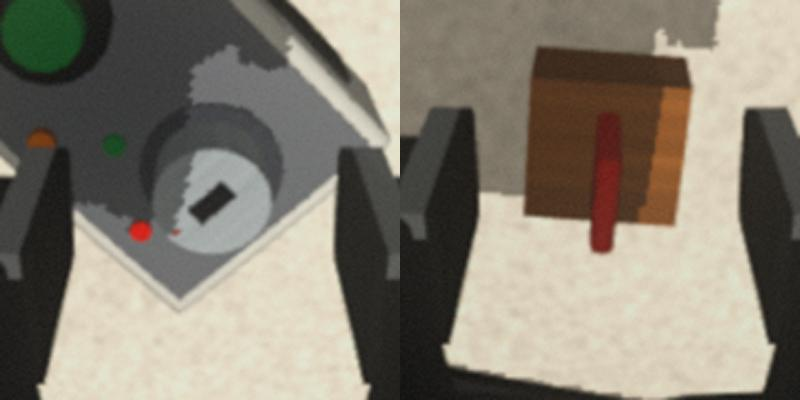

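The camera was oblique because of a half-turn ambiguity at 90°. The left half shows the slot at about (212,202) on the barrel, the red dot at (140,231) and the green dot at (113,145). I'll repeat both looks from truly overhead.

Run:
```python
from h import *
out=np.zeros((400,800,3),np.uint8)
for i,(nm,p,z) in enumerate((("kh",(.566,.342),.20),("key",(.66,.08),.15))):
    above(p,z,np.arctan2(p[1],p[0])+np.radians(80)); im,d,cal=grab("wrist","v_"+nm); np.savez("pics/"+nm,im=im,d=d,**cal)
    u,v=proj("wrist",[*p,.086 if i==0 else .068],cal).astype(int); st(nm,u,v,cal["world_from_camera"][:3,3])
    out[:,400*i:400*i+400]=cv2.resize(im[max(v-80,0):,max(u-80,0):][:160,:160],(400,400),interpolation=cv2.INTER_CUBIC)[...,::-1]
    zt=(.086,.068)[i]
    g=cv2.cvtColor(im,cv2.COLOR_RGB2GRAY); 
    m=(cv2.inRange(g,0,75) if i==0 else mask(im,"red"))
    for c in cv2.findContours(m,cv2.RETR_LIST,cv2.CHAIN_APPROX_NONE)[0]:
        if cv2.contourArea(c)<20: continue
        w=np.array([cast("wrist",q[0],zt,cal) for q in c],np.float32)
        r=cv2.minAreaRect(w*1000)
        if np.linalg.norm(np.array(r[0])/1000-p)<.03: print(nm,"rect",np.array(r[0]),r[1],"ang",r[2])
    if i==0:
        for col in ("red","green"):
            for o in outline("wrist",im,cal,col,.06,8): print(col,o[0],o[1:3],o[3])
cv2.imwrite("pics/m3.png",out)
```

```text
kh 323 131 [0.5664 0.341  0.3428] t102.0 p [0.6367 0.368  0.2003] F [-0.0887  0.1172  0.1843] op 0.0450 g 0.0
kh rect [566.8455 345.4609] (7.070189476013184, 15.337657928466797) ang 72.66858673095703
red [0.7237 0.2003] (0.0327093505859375, 0.047528144836425784) [114.7345 252.    ]
red [0.6015 0.3361] (0.006851333141326904, 0.007049399852752686) [299.68 172.64]
red [0.661  0.0806] (0.01933600997924805, 0.037431644439697265) [ 28.6    148.8842]
green [0.7756 0.1627] (0.005397709846496582, 0.007803472995758056) [ 76.6471 285.8824]
green [0.5758 0.3105] (0.006871167182922363, 0.006956493854522705) [279.9231 129.5385]
green [0.5438 0.2638] (0.028472299575805663, 0.03014155387878418) [237.7431  71.633 ]
key 320 132 [0.6598 0.0809 0.2928] t103.5 p [0.7352 0.077  0.1503] F [-0.236  -0.6178  0.0814] op 0.0451 g 0.0
key rect [663.0838  81.2252] (35.44851303100586, 8.154394149780273) ang 2.037950277328491
```

View pics/m3.png

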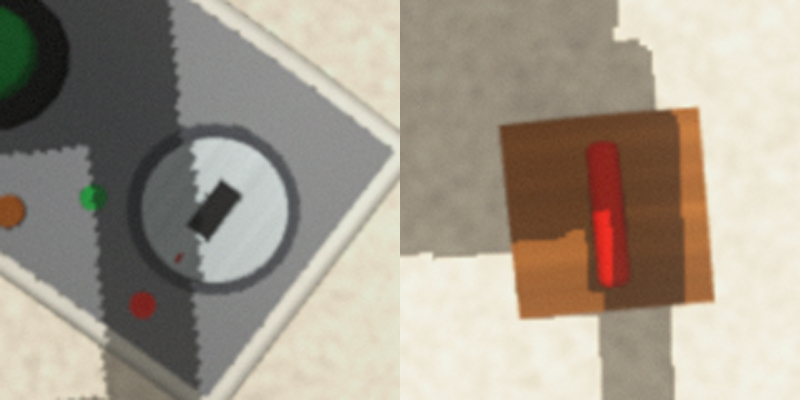

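From overhead, the slot centre is at (0.5668, 0.3455), pointing at the red dot, with its axis at about -15.6° in the world frame. The bow is at (0.6631, 0.0812), at +2.0°. Now I'll grasp the key and insert it.

```bash
cat > k.py <<'E'
from h import *
k=np.array([.6631,.0812]); a=np.radians(2.0)+np.pi/2
to(*k,.09,a); manip.move_l([*k,.036],.08); manip.gripper_to(.0,60); s=st("grip")
manip.move_l([*k,.09],.08); s=st("lifted"); assert s["opening"]>.005
manip.move_l([*k,.23],.2)
H=np.array([.5668,.3455]); b=np.radians(-15.6)+np.pi/2
to(*H,.23,b); manip.move_l([*H,.124],.12); manip.hold(.2); st("over")
im,d,cal=grab("side","ins")
print(manip.move_l([*H,.0905],.02,max_force=12)); st("in")
E
python3 k.py
```

```text
grip t105.2 p [0.6637 0.0812 0.0368] F [0.416  0.3673 4.1041] op 0.0071 g 58.8
lifted t106.0 p [0.6627 0.0812 0.0896] F [ 0.1028  0.3242 -0.1929] op 0.0069 g 58.5
over t109.2 p [0.5674 0.3458 0.1251] F [ 0.0304  0.0502 -0.8741] op 0.0069 g 58.6
True
in t110.8 p [0.5668 0.3455 0.0928] F [-1.2751 -0.0812  3.8722] op 0.0074 g 59.3
```

The key is seated: z = 0.0928, exactly as expected. Now I'll turn it.

Run:
```python
from h import *
H=[.5668,.3455]
print(manip.move_l([*H,.089],.01,max_force=12)); z=.0918
for g in (-30,-45,-60,-72,-80,-86,-89):
    to(*H,z,np.radians(g+90)); o=manip.observe(); print(g,o["eef_pos"],"Tz %.3f"%o["torque"][2],o["ft_force"],o["tcp_rot"][2])
```

```text
True
-30 [0.5676 0.346  0.0928] Tz -0.023 [0.9665 0.9592 5.0788] 2.621832662439031
-45 [0.5676 0.346  0.0928] Tz 0.006 [0.8354 2.133  5.7063] 2.362658345180579
-60 [0.5677 0.346  0.0928] Tz -0.009 [0.5005 1.3793 5.7418] 2.101024403992998
-72 [0.5678 0.346  0.0928] Tz 0.016 [1.3045 1.7698 5.1466] 1.8926846628350988
-80 [0.5678 0.346  0.0928] Tz -0.004 [2.4393 1.0478 5.5173] 1.75286269197229
-86 [0.5678 0.346  0.0928] Tz -0.027 [2.594  1.6221 4.8992] 1.648279136682803
-89 [0.5678 0.346  0.0928] Tz -0.039 [0.8149 1.6136 4.4642] 1.5961425029736558
```

Run:
```python
from h import *
H=[.5668,.3455]; z=.0918
for g in (-91,-93,-95,-97,-99):
    to(*H,z,np.radians(g+90)); manip.hold(.15); o=manip.observe(); print(g,"Tz %.3f"%o["torque"][2],o["ft_force"],np.degrees(o["tcp_rot"][2]), o["joint_torque"][5])
    if abs(o["torque"][2])>.25: break
```

```text
-91 Tz 0.086 [1.0056 1.7116 4.7476] 89.44077841287852 0.053066129330545664
-93 Tz 0.163 [2.1261 1.3416 5.2332] 87.44503527322783 0.13666079845279455
-95 Tz 0.258 [2.1112 0.8682 4.8257] 85.46349604799404 0.2558075822889805
```

The turning torque has risen to 0.26 Nm, so the barrel is at its stop. I'll release and check from above.

Run:
```python
from h import *
H=np.array([.5668,.3455])
manip.gripper_to(.045); manip.move_l([*H,.20],.15)
above(H,.20,np.arctan2(H[1],H[0])+np.radians(80)); im,d,cal=grab("wrist","v_on"); st()
T=cal["world_from_camera"]; u,v=proj("wrist",[*H,.124],cal).astype(int)
o,r=ray("wrist",(u,v),cal); print("bow top",o+r*d[v,u]/(T[:3,2]@r))
for c in cv2.findContours(mask(im,"red"),cv2.RETR_EXTERNAL,cv2.CHAIN_APPROX_NONE)[0]:
    if cv2.contourArea(c)<20: continue
    w=np.array([cast("wrist",q[0],.124,cal) for q in c],np.float32); rr=cv2.minAreaRect(w*1000)
    if np.linalg.norm(np.array(rr[0])/1000-H)<.05: print(rr)
for z in (.062,.066,.07): print(z,[(o[0],o[1:3]) for o in outline("wrist",im,cal,"green",z,200)])
gu,gv=proj("wrist",[.544,.264,.064],cal).astype(int); o,r=ray("wrist",(gu,gv),cal); print("button",o+r*d[gv,gu]/(T[:3,2]@r))
cv2.imwrite("pics/m4.png",cv2.resize(im[max(v-100,0):v+100,u-130:u+130],None,fx=2.5,fy=2.5)[...,::-1])
```

```text
t117.7 p [0.635  0.3736 0.2001] F [ 0.2349 -0.8477 -0.1146] op 0.0451 g 0.0
bow top [0.5665 0.3452 0.1244]
((593.3111572265625, 338.3802795410156), (5.035658836364746, 5.474052906036377), 65.75282287597656)
((566.6760864257812, 345.0909423828125), (7.210757732391357, 34.816627502441406), 1.9431968927383423)
0.062 [(array([0.5441, 0.2641]), (0.028191072463989258, 0.03022533416748047))]
0.066 [(array([0.5444, 0.2652]), (0.027789192199707033, 0.029794469833374023))]
0.07 [(array([0.5447, 0.2664]), (0.0273873348236084, 0.02936359405517578))]
button [0.5451 0.2685 0.081 ]
```

View pics/m4.png

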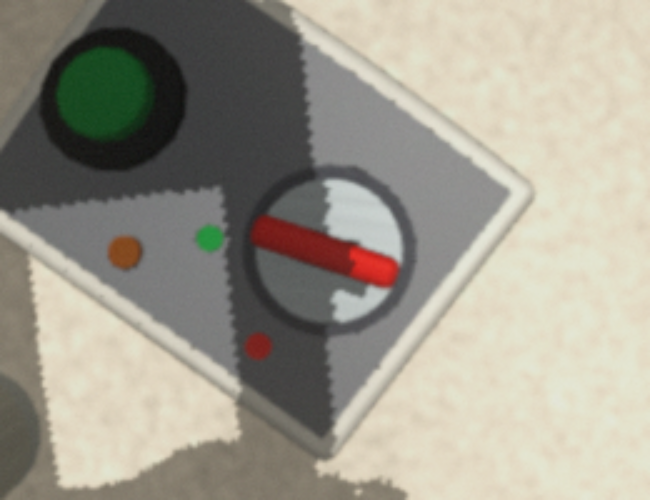

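The bow now lies at -88°, in line with the green dot at (209,238). Its top is at 0.1244 m, so the key is fully home and on. The button's top is at z ≈ 0.081, so I'll press it.

Run:
```python
from h import *
B=np.array([.5449,.2692])
manip.gripper_to(0,30)
to(*B,.20,np.radians(-16)); manip.move_l([*B,.095],.12)
print(manip.move_l([*B,.078],.02,max_force=3)); st("contact")
print(manip.move_l([*B,.066],.01,max_force=22)); manip.hold(.4); st("pressed")
manip.move_l([*B,.20],.15)
to(.45,-.2,.25,np.radians(0)); manip.hold(.2); st("away")
C2=C; b=C*(1-.07/np.linalg.norm(C))
im,d,cal=grab("top","end_top"); print([(o[0],o[1:3]) for o in outline("top",im,cal,"yellow",.066,100)])
a,_,_=grab("side"); out=np.zeros((480,800,3),np.uint8)
out[:,:400]=cv2.resize(a[120:300,220:370],(400,480))[...,::-1]; out[:,400:]=cv2.resize(im[140:332,170:330],(400,480))[...,::-1]
cv2.imwrite("pics/end.png",out)
```

```text
True
contact t121.9 p [0.5447 0.2691 0.0782] F [0.6783 0.6445 3.1929] op -0.0001 g 1.8
True
pressed t122.9 p [0.5449 0.2692 0.0761] F [-1.5404 -0.5092  6.3184] op 0.0000 g 3.2
away t125.8 p [ 0.4503 -0.1994  0.2499] F [ 0.4047 -0.4951 -0.5401] op -0.0002 g 0.0
[(array([0.3526, 0.1922]), (0.015348578453063965, 0.09732100677490234)), (array([0.4731, 0.0269]), (0.061475112915039064, 0.06453231811523437))]
```

View pics/end.png

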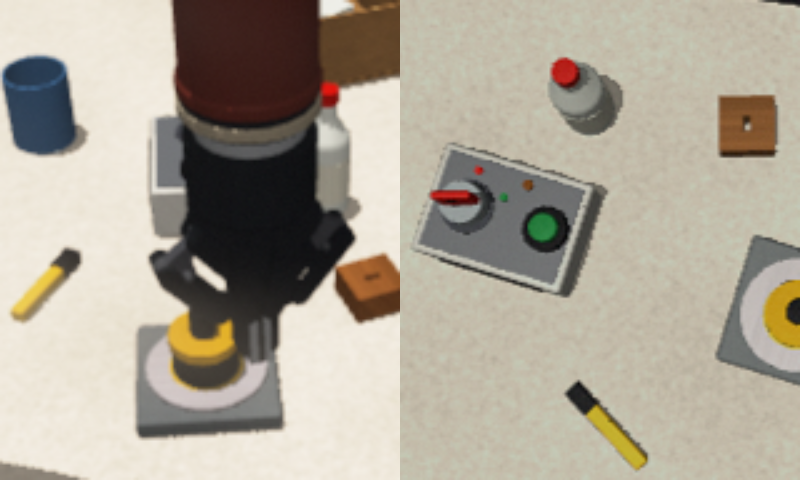

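The job looks complete: the key is in at on, the pile is intact and the bottle is upright. I'm not sure the press reached the bottom, so I'll press again and log depth against force.

Run:
```python
from h import *
B=np.array([.5449,.2692])
to(*B,.20,np.radians(-16)); manip.move_l([*B,.09],.12)
for z in np.arange(.085,.066,-.001):
    manip.move_l([*B,z],.03); manip.hold(.05); o=manip.observe(); print("%.4f %.4f F %.1f"%(z,o["eef_pos"][2],o["ft_force"][2]))
    if o["ft_force"][2]>25: break
manip.hold(.3); manip.move_l([*B,.20],.15); st()
```

```text
0.0850 0.0851 F -0.9
0.0840 0.0840 F 0.9
0.0830 0.0829 F -0.4
0.0820 0.0821 F -0.3
0.0810 0.0812 F 1.4
0.0800 0.0801 F 2.6
0.0790 0.0791 F 2.4
0.0780 0.0781 F 4.1
0.0770 0.0772 F 4.5
0.0760 0.0761 F 4.4
0.0750 0.0760 F 9.4
0.0740 0.0759 F 16.0
0.0730 0.0758 F 22.0
0.0720 0.0757 F 26.4
t134.3 p [0.544  0.2689 0.1982] F [ 0.8635 -0.4495 -0.546 ] op 0.0003 g 0.0
```

The button bottoms out hard at 0.076 m, so it was fully down. I'll make one final check of the pile and key, then hand in.

Run:
```python
from h import *
q=np.arctan2(C[1],C[0]); b=C*(1-.07/np.linalg.norm(C)); to(*b,.22,q+np.radians(-85)); manip.hold(.3)
im,d,cal=grab("wrist","fin"); P=[o for o in outline("wrist",im,cal,"yellow",.066,150) if .055<o[1]<.07]; print([(o[0],o[1:3]) for o in P])
im,d,cal=grab("top"); R_=[cv2.minAreaRect(np.array([cast("top",p[0],.124,cal) for p in c],np.float32)*1000) for c in cv2.findContours(mask(im,"red"),cv2.RETR_EXTERNAL,cv2.CHAIN_APPROX_NONE)[0] if cv2.contourArea(c)>15]; print(R_); st()
if len(P)==1 and np.linalg.norm(P[0][0]-C)<.004: print(manip.job_done())
```

```text
[(array([0.4726, 0.0254]), (0.06140373229980469, 0.06189713668823242))]
[((243.7421112060547, -352.87957763671875), (21.366355895996094, 88.95831298828125), 60.96833038330078), ((567.4074096679688, 345.40325927734375), (6.871012210845947, 33.8848991394043), 1.8096692562103271), ((685.2042846679688, 248.09814453125), (22.127025604248047, 23.475290298461914), 29.338106155395508)]
t135.8 p [0.4038 0.0221 0.2199] F [ 0.1342 -0.9634  0.3971] op -0.0002 g 0.0
the job is handed in; nothing more can be done
None
```

I handed the job in at about 136 s: three pucks and the shield are piled about 1 mm off centre, the key is fully home at on, and the start button was pressed to its stop. The bottom puck got knocked aside mid-run, so I pulled it out and rebuilt the pile before placing the shield.

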